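# Reassemble the receipt printer

## Robot

A 6-joint arm with a two-finger parallel gripper is mounted at the origin on a cart in front of the work surface, level with it; the furniture and walls round the work are solid. World frame = base frame: x ahead of the robot, y to its left, z up, the work surface at z = 0. Lengths are in m, angles in rad, forces in N, time in s.
With the tool pointing down it reaches from about 0.375 to 0.9 m from the base axis. Payload 3.1 kg.
Tool frame: the origin (TCP) lies at the centre of the arm's flange, where the gripper is bolted on; the fingertips stand 182 mm ahead of it and the grasp point (between the pads) lies 164 mm ahead of it; z points along the fingers, y is the line along which they close (so a half turn about z gives the same grasp; the last joint's range is limited). The gripper opens to 87 mm and grips with 3 to 60 N. Pads are 19 mm wide; open, the fingers measure 117 mm over their backs; the gripper's body (75 mm by 190 mm) begins 51 mm behind the grasp point.
Start: joints at [1.095, 0.527, 1.433, -0, 1.181, -0.178], TCP at [0.183, 0.598, 0.405] pointing down, gripper open.
Joint ranges: [-3.08, 3.08], [-0.75, 2.2], [0.22, 2.44], [-1.43, 4.57], [0, 2.65], [-2.85, 2.85]. Speed limits (rad/s): [2.79, 2.79, 3.14, 3.14, 3.14, 3.14].

## Interface

Orientations are given as a unit quaternion [x, y, z, w].
In Python, from rig import * gives the robot as it stands.
- The arm moves only by the tool move_arm, never from a script. Its argument "commands" is a list that holds one entry, the list of rows, each a list of 6 numbers: the shift along the tool's x, y, z in units of 40 mm (1.0 is 40 mm), then the turn, a rotation vector about the tool's x, y, z in rad. A call has 1 to 12 rows; each row is the pose to reach, as a shift and turn from the pose commanded when the call began, along the tool's axes at that moment; what a row does not reach only later rows make up. A row lasts 1/8 s, in which the tool goes at most 62.5 mm and 10.7 degrees, less where a joint would pass 70% of its speed; a pose out of reach is approached as far as the arm can. A call with a gripper value outside its range is refused whole. "claw" is the closure, from -1 (fully open) to 1 (shut), so that 0 is half open, set as the call begins (left out, the last holds). The fingers move at their own pace and stop on an object; "squeeze" is the grip in N (left out, the last holds). Time passes only in rows, so rows that repeat a pose let the fingers close. It gives the time, the measured TCP pose, the force, the opening and the grip force at its end, in the units of the state.
- get_obs(): the state, without advancing time (a new reading comes with each control period).
- camera(name): name is "scene" or "top"; returns a dict with "pixels" (480x640x3 uint8, blue, green, red), "range_z" (480x640 float32, m along the optical axis (not along the pixel's ray), 0 where there is no reading), "camera_matrix" (3x3 intrinsics, pixels), "extrinsics" (4x4, takes a point from world to camera coordinates). Camera axes: x right, y up, looking along -z (the intrinsics and any distortion apply to the point x, -y, -z); pixel columns grow to the right and rows downward; lengths in m; the calibration is good to about 2 mm. A picture is of the moment at which its call begins.
- hand_in(): hands the job in; it is judged then, once.
The state is a dict: "time": time; "q": joint angles; "joint_velocities": joint speeds; "joint_torque": joint torques, N m; "position": TCP position; "tool_rot": TCP orientation; "ft_force": force on the tool from outside, world axes, zero at the start; "moment": the same for the moment, N m; "grip_width": finger opening in m; "grip_force": force on a finger pad.
Only numpy, scipy, OpenCV 4.12 (cv2) and the standard library are available. Lean on these libraries where they do the work, as an engineer would, in place of code of your own. Each camera call takes 0.05 s, during which the arm holds its last target. There are 200 camera calls.

## Task

The receipt printer has been cleaned: put it back together, one part after another. Lay the print head flat in its pocket between the two steel side plates, ceramic strip up; over it drop the platen roller into the open slots of the side plates, its gear on the drive-gear side, until both ends bottom out; then lay the narrow paper roll in the trough behind it, parallel to the platen; last set the cover on squarely, paper slot to the front, so that it sits fully down all round. Let go of each part once it is seated, and leave the wide paper roll and the screwdriver where they are.

Things in the scene. Friction and masses are not known exactly. Their poses are not given: they have to be found in the camera images.
- head_pocket (a point): Receipt printer's lower half, a fixed open grey tray 128x112 mm, deck 16 mm above the worktop: pocket for the print head, 23 (x) x 61 (y) mm, floor 9 mm above the worktop, between the steel plates. Point: where a seated head's centre is, 18 mm above the worktop. Printer axes (same at all four seats): +x to its back (green board), +y to the brass drive gear's side, z up.
- slots (a point): Seat of the platen: two upright steel plates, 3 mm thick, 36 mm either side along y (x +-15 mm, tops 11 mm above the point), each with a slot 14.4 mm wide, open at the top, bottom 6 mm below the point, mouth flared to 22 mm. Point: middle of the seated axis, 34.5 mm above the worktop, over the pocket; axis along y, gear to +y; a black motor outside the -y plate blocks the gear there.
- trough (a point): Trough for the paper roll in the printer's deck, behind the plates: 40 (x) x 63 (y) mm, floor 6 mm above the worktop, 10 mm below the deck. Point: where a seated roll's centre is, 26 mm above the worktop and 44 mm behind the platen's axis; the roll's axis lies along y. A seated roll leaves no room for fingers behind the platen.
- cover_seat (a point): Seat of the cover on the printer: the tray's rim, 18 mm above the worktop, with four corner tabs (6 mm higher) that guide the cover with 2 mm play. Point: where the centre of the seated cover's grip bar is, 58 mm above the worktop, 12 mm behind the tray's middle (nothing is there until the cover is on). The cover's x and y lie along the printer's, outlines flush.
- head_mid (a point): Print head, loose: dark aluminium bar 20 (x) x 58 (y) x 18 (z) mm, narrow cream ceramic strip with a dark line on top, lying strip up. Point: its centre, half-way up. Either end may go to either side. 0.07 kg. Grip it across x (20 mm) on its upper half: the lower 7 mm go into the pocket.
- platen_mid (a point): Platen roller, loose: black rubber 13 mm thick, 58 mm long, along y; at each end a white square flange (16 mm) and a square bearing, 12 mm wide and high, 33 to 38 mm from the middle, that enters the slot; white gear on the +y end only (to 45 mm). Point: on the axis mid-rubber, 8 mm above what it lies on. 0.06 kg. Grip the rubber's middle across x, fingertips not over 6 mm below the axis.
- roll_mid (a point): Narrow paper roll, loose, rigid: white, 40 mm in diameter, 57 mm wide, lying with its axis along y; either end may go to either side. Point: its centre, 20 mm above what it lies on. 0.07 kg. Grip it across its flat ends (57 mm, along y), fingertips at most 8 mm below the centre: beside the trough the deck is 10 mm below a seated roll's centre.
- cover_grip (a point): Cover, loose: dark shell 128 (x) x 112 (y) x 34 mm, open below, wall 3 mm; on its top a grip bar 18 (x) x 64 (y) x 12 mm. Point: the bar's centre, 40 mm above the lower edge, 6 mm above the shell's top, 12 mm towards the cover's back (+x) from the shell's middle. -x is its front (paper slot, steel tear bar). 0.14 kg. Grip the bar across x (18 mm).
- wide_roll_mid (a point): Wide paper roll, a bystander: white, 55 mm in diameter, 80 mm tall, standing on end behind the printer; too wide for it. Point: its centre. Leave it.
- driver_mid (a point): Screwdriver with a green handle, 130 mm long, lying in front of the printer, a bystander. Point: near its middle. Leave it.

How it is judged:
On the way, in this order (a step that is already met when the one before it is completed fails the run):
1. the print head lies flat in its pocket, let go (x of head_mid in the frame of head_pocket between -0.005 and 0.005 m and y of head_mid in the frame of head_pocket between -0.005 and 0.005 m and z of head_mid in the frame of head_pocket between -0.003 and 0.003 m and angle between the y axis of head_mid and the y axis of head_pocket, either way round below 0.12 rad and angle between the z axis of head_mid and the z axis of head_pocket, either way round below 0.08 rad and angle between head_mid's own z axis and vertical below 0.5 rad and contact force between the fingers and head below 0.3 N), for 0.2 s.
2. the platen roller is bottomed in both slots over the head, let go (x of head_mid in the frame of head_pocket between -0.005 and 0.005 m and y of head_mid in the frame of head_pocket between -0.005 and 0.005 m and z of head_mid in the frame of head_pocket between -0.003 and 0.003 m and angle between the y axis of head_mid and the y axis of head_pocket, either way round below 0.12 rad and angle between the z axis of head_mid and the z axis of head_pocket, either way round below 0.08 rad and angle between head_mid's own z axis and vertical below 0.5 rad and x of platen_mid in the frame of slots between -0.004 and 0.004 m and y of platen_mid in the frame of slots between -0.005 and 0.005 m and z of platen_mid in the frame of slots between -0.0025 and 0.0025 m and angle between the y axis of platen_mid and the y axis of slots, either way round below 0.06 rad and contact force between the fingers and platen below 0.3 N), for 0.2 s.
3. the narrow paper roll lies in the trough, let go (x of head_mid in the frame of head_pocket between -0.005 and 0.005 m and y of head_mid in the frame of head_pocket between -0.005 and 0.005 m and z of head_mid in the frame of head_pocket between -0.003 and 0.003 m and angle between the y axis of head_mid and the y axis of head_pocket, either way round below 0.12 rad and angle between the z axis of head_mid and the z axis of head_pocket, either way round below 0.08 rad and angle between head_mid's own z axis and vertical below 0.5 rad and x of platen_mid in the frame of slots between -0.004 and 0.004 m and y of platen_mid in the frame of slots between -0.005 and 0.005 m and z of platen_mid in the frame of slots between -0.0025 and 0.0025 m and angle between the y axis of platen_mid and the y axis of slots, either way round below 0.06 rad and x of roll_mid in the frame of trough between -0.008 and 0.008 m and y of roll_mid in the frame of trough between -0.006 and 0.006 m and z of roll_mid in the frame of trough between -0.004 and 0.004 m and angle between the y axis of roll_mid and the y axis of trough, either way round below 0.15 rad and contact force between the fingers and roll below 0.3 N), for 0.2 s.
4. the cover sits fully down, let go (x of cover_grip in the frame of cover_seat between -0.006 and 0.006 m and y of cover_grip in the frame of cover_seat between -0.006 and 0.006 m and z of cover_grip in the frame of cover_seat between -0.003 and 0.003 m and angle between the x axis of cover_grip and the x axis of cover_seat, either way round below 0.08 rad and angle between cover_grip's own z axis and vertical below 0.05 rad and contact force between the fingers and cover below 0.3 N), for 0.2 s.
At the end, for the whole second after the job is handed in: All at rest in the printer: head flat in its pocket (5 mm, height 3 mm), platen bottomed in both slots (4 mm, height 2.5 mm), gear to the drive-gear side, narrow roll in the trough (8 mm, height 4 mm, 0.15 rad), cover fully down, slot to the front (6 mm, height 3 mm, 0.08 rad) (x of head_mid in the frame of head_pocket between -0.005 and 0.005 m and y of head_mid in the frame of head_pocket between -0.005 and 0.005 m and z of head_mid in the frame of head_pocket between -0.003 and 0.003 m and angle between the y axis of head_mid and the y axis of head_pocket, either way round below 0.12 rad and angle between the z axis of head_mid and the z axis of head_pocket, either way round below 0.08 rad and angle between head_mid's own z axis and vertical below 0.5 rad and x of platen_mid in the frame of slots between -0.004 and 0.004 m and y of platen_mid in the frame of slots between -0.005 and 0.005 m and z of platen_mid in the frame of slots between -0.0025 and 0.0025 m and angle between the y axis of platen_mid and the y axis of slots, either way round below 0.06 rad and x of roll_mid in the frame of trough between -0.008 and 0.008 m and y of roll_mid in the frame of trough between -0.006 and 0.006 m and z of roll_mid in the frame of trough between -0.004 and 0.004 m and angle between the y axis of roll_mid and the y axis of trough, either way round below 0.15 rad and x of cover_grip in the frame of cover_seat between -0.006 and 0.006 m and y of cover_grip in the frame of cover_seat between -0.006 and 0.006 m and z of cover_grip in the frame of cover_seat between -0.003 and 0.003 m and angle between the x axis of cover_grip and the x axis of cover_seat, either way round below 0.08 rad and angle between cover_grip's own z axis and vertical below 0.05 rad and linear speed of each of head, platen, roll, cover below 0.02 m/s and angular speed of each of head, platen, roll, cover below 0.3 rad/s); the robot touches nothing.
It fails at once if the wide paper roll is moved by more than 25 mm or knocked over (distance of wide_roll_mid from where it was at the start of the episode above 0.025 m).
It fails at once if the screwdriver is moved by more than 25 mm or knocked over (distance of driver_mid from where it was at the start of the episode above 0.025 m).
It also fails if it takes over 125 s, if anything falls off the work surface, if the arm or the gripper's body presses on something with over 40 N, if the wrist force passes 120 N, or if a joint passes its speed limit or range.

## Working session

There is one attempt and no reset: what is moved stays moved. The work goes in short steps, Python scripts to look and compute and a tool call to move; the robot and the scene stay as the last step left them, time stands still between calls to the robot, and variables do not carry over. Pictures are saved under pics/ and viewed, at most 14 in all, crops included, and the job is handed in when it is done.

Besides the shell and the picture viewer there is one more tool, called after "Emit:" as name(argument=value, ...), one argument or row to a line, values as JSON. move_arm: Moves the arm, as the interface text tells. Its arguments: {"type":"object","properties":{"commands":{"type":"array","items":{"type":"array","items":{"type":"array","items":{"type":"number"}}}},"claw":{"type":"number"},"squeeze":{"type":"number"}},"required":["commands"]}

```bash
ls; mkdir -p pics; python3 - <<'E'
from rig import *
import cv2,numpy as np
print(get_obs())
for n in("top","scene"):
    c=camera(n); cv2.imwrite(f"pics/{n}0.png",c["pixels"]); np.savez(f"{n}0.npz",**c)
    print(n,c["camera_matrix"],c["extrinsics"],[k for k in c])
E
```

```text
pics
{'time': 0.0, 'q': array([ 1.09549316e+00,  5.28460310e-01,  1.43389375e+00, -1.45570533e-05,
        1.18138816e+00, -1.78542128e-01]), 'joint_velocities': array([-0.00112744,  0.0004433 , -0.00012974, -0.00024077, -0.0005007 ,
       -0.00116283]), 'joint_torque': array([-8.30719864e-05, -4.40043390e+01, -1.76590794e+01,  6.29841350e-02,
        5.83103439e-02, -1.62269948e-04]), 'position': array([0.18260517, 0.59737253, 0.40377753]), 'tool_rot': array([ 1.47833817e-01,  9.89011632e-01, -1.02001704e-03, -3.38770597e-04]), 'ft_force': array([0.63964064, 0.53375851, 0.51586004]), 'moment': array([-0.02593762,  0.00051597,  0.02442042]), 'grip_force': 0.0, 'grip_width': 0.08678514331324703}
top [[501.73462005   0.         313.00964438]
 [  0.         501.73462005 241.35149419]
 [  0.           0.           1.        ]] [[ 1.05745037e-02 -9.99943654e-01  9.31593983e-04 -6.39870130e-03]
 [ 9.99261381e-01  1.06017003e-02  3.69363729e-02 -5.52388900e-01]
 [-3.69441682e-02  5.40322077e-04  9.99317185e-01 -1.10731946e+00]
 [ 0.00000000e+00  0.00000000e+00  0.00000000e+00  1.00000000e+00]] ['pixels', 'range_z', 'camera_matrix', 'extrinsics']
scene [[490.48122829   0.         320.99870444]
 [  0.         490.48122829 241.17406855]
 [  0.           0.           1.        ]] [[ 0.84459529 -0.53497957  0.02134608 -0.49299887]
 [ 0.25356571  0.43479313  0.86409454 -0.19923017]
 [-0.47155405 -0.72439754  0.5028767  -0.71629291]
 [ 0.          0.          0.          1.        ]] ['pixels', 'range_z', 'camera_matrix', 'extrinsics']
```

View pics/top0.png

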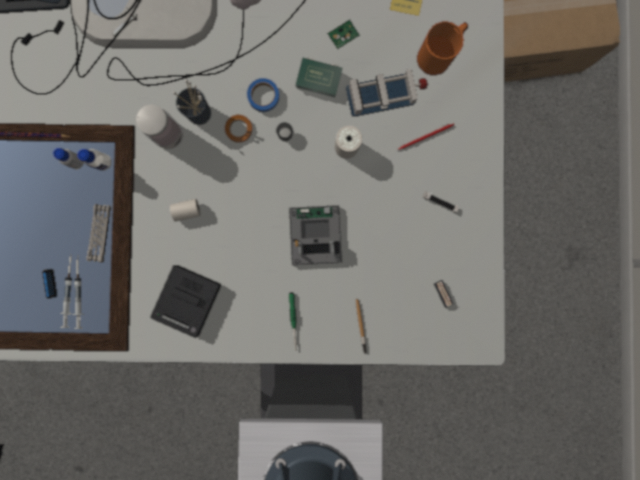

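View pics/scene0.png

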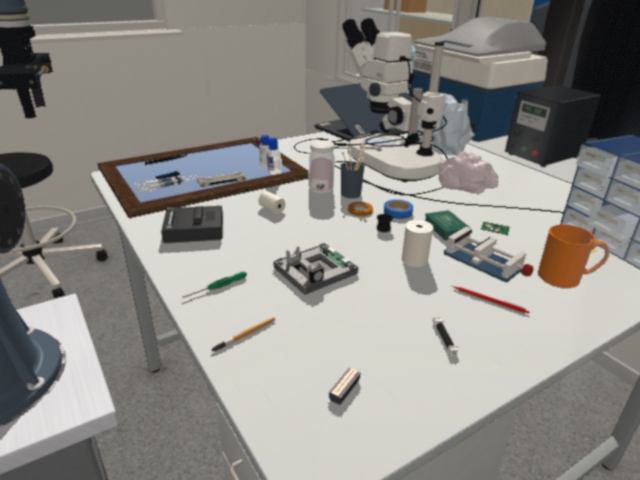

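The top view shows the printer at about (316,236), head (444,293), platen (442,203), narrow roll (185,209), cover (187,300), wide roll (348,140) and screwdriver (293,315). Next I'll enlarge these and check the depth.

```bash
cat > h.py <<'E'
import cv2,numpy as np
def load(n): return dict(np.load(n+".npz"))
def ray(c,u,v,z):
    "world point at height z seen at pixel u,v"
    K,E=c["camera_matrix"],c["extrinsics"]; R,t=E[:3,:3],E[:3,3]
    d=R.T@np.array([(u-K[0,2])/K[0,0],-(v-K[1,2])/K[1,1],-1]); o=-R.T@t
    return o+d*(z-o[2])/d[2]
def proj(c,p):
    K,E=c["camera_matrix"],c["extrinsics"]; q=E[:3,:3]@np.asarray(p,float)+E[:3,3]
    return np.array([K[0,0]*q[0]/-q[2]+K[0,2],K[1,1]*-q[1]/-q[2]+K[1,2]])
def cloud(c):
    K,E=c["camera_matrix"],c["extrinsics"]; D=c["range_z"]
    v,u=np.mgrid[:480,:640]; P=np.stack([(u-K[0,2])/K[0,0]*D,-(v-K[1,2])/K[1,1]*D,-D],-1)
    W=(P-E[:3,3])@E[:3,:3]; W[D==0]=np.nan; return W
def crop(c,u0,v0,u1,v1,s):
    im=cv2.resize(c["pixels"][v0:v1,u0:u1],None,fx=s,fy=s,interpolation=cv2.INTER_CUBIC)
    for u in range(-(-u0//10)*10,u1,10):
        x=int((u-u0+.5)*s); cv2.line(im,(x,0),(x,6),(0,0,255),1); cv2.putText(im,str(u),(x-10,16),0,.35,(0,0,255),1)
    for v in range(-(-v0//10)*10,v1,10):
        y=int((v-v0+.5)*s); cv2.line(im,(0,y),(6,y),(0,0,255),1); cv2.putText(im,str(v),(8,y+4),0,.35,(0,0,255),1)
    return im
def canvas(ims):
    h=max(i.shape[0] for i in ims); return np.hstack([cv2.copyMakeBorder(i,0,h-i.shape[0],0,4,0) for i in ims])
E
python3 - <<'E'
from h import *
c=load("top0"); W=cloud(c); s=load("scene0"); S=cloud(s)
cv2.imwrite("pics/t1.png",canvas([crop(c,284,200,350,272,8),np.vstack([crop(c,426,276,462,312,7),crop(c,422,188,458,218,7)])]))
for n,(u0,v0,u1,v1) in dict(head=(430,275,462,312),platen=(420,186,466,220),roll=(165,195,206,225),cover=(148,260,226,342),pr=(284,200,350,272),wide=(333,122,364,158)).items():
    P=W[v0:v1,u0:u1].reshape(-1,3); T=P[P[:,2]<.004]; P=P[P[:,2]>.006]
    r=cv2.minAreaRect(P[:,:2].astype(np.float32)*1000)
    print(n,len(P),np.median(T[:,2]).round(4),T[:,2].std().round(4),np.nanpercentile(P[:,2],[5,25,50,75,95]).round(4),np.round(r[0],1),np.round(r[1],1),round(r[2],1))
E
```

```text
head 269 0.0004 0.0018 [0.0102 0.016  0.0177 0.0191 0.0211] [ 436.9 -282.6] [57.9 39.2] 22.9
platen 232 0.0007 0.0019 [0.0085 0.0123 0.0142 0.0158 0.0186] [ 648.9 -284.5] [79.9 50.7] 88.7
roll 522 0.0008 0.0019 [0.0201 0.0322 0.0371 0.0398 0.0423] [618.3 283.5] [78.7 54.8] 82.1
cover 3186 0.0004 0.0019 [0.0274 0.0328 0.0344 0.0362 0.0454] [417.9 282.5] [176.  160.9] 0.0
pr 2727 0.0007 0.0019 [0.007  0.0137 0.0168 0.0189 0.0269] [569.3  -3. ] [145.5 150.5] 10.5
wide 699 0.0008 0.0018 [0.0202 0.0764 0.0804 0.082  0.0843] [777.  -71.8] [75.2 57.8] 3.3
```

View pics/t1.png

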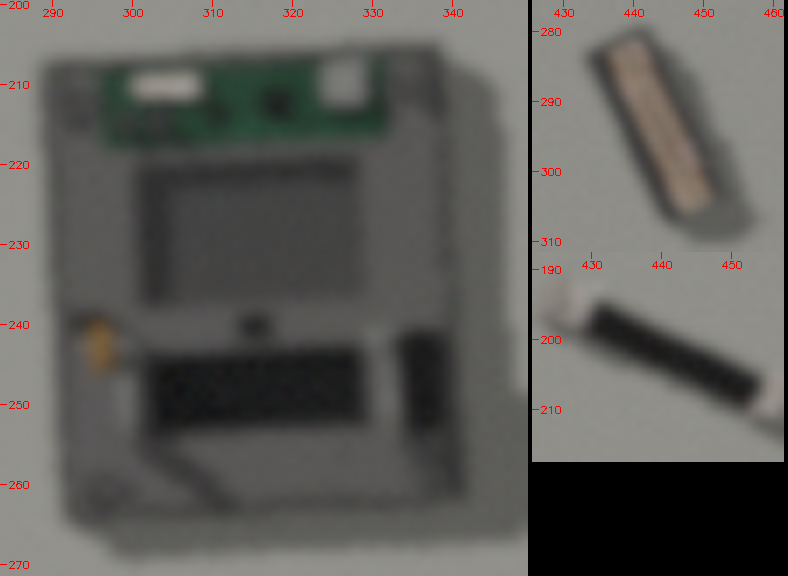

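The enlarged crop shows the printer almost square to the world: green board up (+x back), brass gear at (296,243) on the left (+y), black motor at (337,248), trough spanning about (301–328, 220–238) and pocket about (302–330, 243–253). The head's strip runs (440,282)→(448,305), and the platen rubber runs (430,197)→(455,208). Next I'll look at the platen ends, roll and cover.

```bash
python3 - <<'E'
from h import *
c=load("top0"); s=load("scene0")
a=np.hstack([crop(c,418,184,470,222,8),crop(c,162,192,212,230,7)[:304]])
b=np.hstack([crop(s,425,308,465,362,7)[:,:200],crop(c,145,258,229,342,4)[:290],crop(s,150,195,235,250,4)[:220]] if 0 else [cv2.copyMakeBorder(i,0,300-i.shape[0],0,0,0) for i in (crop(s,428,312,464,360,6),crop(c,145,262,229,340,3),crop(s,158,195,230,248,4))])
w=max(a.shape[1],b.shape[1]);p=lambda i:cv2.copyMakeBorder(i,0,0,0,w-i.shape[1],0)
im=np.vstack([p(a),p(b)]); print(im.shape); cv2.imwrite("pics/t2.png",im[:600,:800])
E
```

```text
Traceback (most recent call last):
ValueError: all the input array dimensions except for the concatenation axis must match exactly, but along dimension 0, the array at index 0 has size 304 and the array at index 1 has size 266
```

```bash
cat >> h.py <<'E'
from scipy.optimize import minimize
def box(x0,x1,y0,y1,z0,z1): return np.array([(x,y,z) for x in(x0,x1) for y in(y0,y1) for z in(z0,z1)],float)
def cyl(r,h,zc): a=np.linspace(0,2*np.pi,48); return np.array([(r*np.cos(t),y,zc+r*np.sin(t)) for t in a for y in(-h,h)])
def place(P,p):
    C,S=np.cos(p[2]),np.sin(p[2]); return np.c_[p[0]+C*P[:,0]-S*P[:,1],p[1]+S*P[:,0]+C*P[:,1],P[:,2]]
def fit(cams,P,p0,sign,sig=.8):
    "pose x,y,yaw of convex body P; sign +1: body darker than ground"
    G=[]
    for c in cams:
        g=cv2.GaussianBlur(c["pixels"].astype(np.float32).mean(2),(0,0),sig); G.append((cv2.Sobel(g,5,1,0),cv2.Sobel(g,5,0,1)))
    def f(p):
        tot=0
        for c,(gx,gy) in zip(cams,G):
            h=cv2.convexHull(np.array([proj(c,q) for q in place(P,p)],np.float32))[:,0]
            m=h.mean(0); pts=[];nn=[]
            for a,b in zip(h,np.roll(h,-1,0)):
                d=b-a;L=np.hypot(*d)
                if L<.3: continue
                n=np.array([d[1],-d[0]])/L
                if n@(a-m)<0:n=-n
                k=max(2,int(L*3)); t=(np.arange(k)+.5)/k
                pts.append(a+t[:,None]*d);nn.append(np.tile(n,(k,1)))
            p_=np.vstack(pts).astype(np.float32);n_=np.vstack(nn)
            sx=cv2.remap(gx,p_[:,0],p_[:,1],1)[:,0];sy=cv2.remap(gy,p_[:,0],p_[:,1],1)[:,0]
            tot+=np.mean(np.clip(sign*(sx*n_[:,0]+sy*n_[:,1]),-50,150)) if sign else np.mean(abs(sx*n_[:,0]+sy*n_[:,1]))
        return -tot
    best=None
    for dx in(-.003,0,.003):
        for dy in(-.003,0,.003):
            s=np.array(p0)+[dx,dy,0]
            r=minimize(f,s,method="Nelder-Mead",options=dict(initial_simplex=s+np.array([[0,0,0],[.003,0,0],[0,.003,0],[0,0,.06]]),xatol=1e-5,fatol=1e-4))
            if best is None or r.fun<best.fun: best=r
    return best.x.round(4),round(-best.fun,1)
def seg(c,m,z):
    v,u=np.nonzero(m); P=np.array([ray(c,a,b,z)[:2] for a,b in zip(u,v)]); k=P.mean(0); w,V=np.linalg.eigh(np.cov((P-k).T)); d=V[:,1]
    return k.round(4),np.arctan2(-d[0],d[1])%np.pi,len(P),np.sqrt(w*12).round(4)
E
python3 - <<'E'
from h import *
c=load("top0"); s=load("scene0"); W=cloud(c)
f=lambda i,w,h:cv2.copyMakeBorder(i,0,h-i.shape[0],0,w-i.shape[1],0)
im=np.vstack([np.hstack([f(crop(c,418,184,470,222,8),420,305),f(crop(c,162,192,212,230,7),380,305)]),np.hstack([f(crop(s,428,312,464,360,6),218,290),f(crop(c,145,262,229,340,3),254,290),f(crop(s,158,195,230,248,4),328,290)])])
cv2.imwrite("pics/t2.png",im)
I=c["pixels"].astype(int)
def win(u0,v0,u1,v1): m=np.zeros((480,640),bool); m[v0:v1,u0:u1]=1; return m
print("strip",seg(c,win(430,275,462,312)&(I[...,2]-I[...,0]>18),.018))
print("rubber",seg(c,win(426,190,460,214)&(I.mean(2)<80),.008))
print("pocket",seg(c,win(300,240,332,256)&(I.mean(2)<45),.016))
for m in("roll",(165,195,206,225),.034),("bar",(160,270,215,330),.0405):
    u0,v0,u1,v1=m[1]; print(m[0],seg(c,win(*m[1])&(np.nan_to_num(cv2.GaussianBlur(W[...,2],(0,0),.7))>m[2]),.04 if m[0]=="roll" else .046))
for cs in([c],[s],[c,s]):
    print("head",fit(cs,box(-.01,.01,-.029,.029,0,.018),(.437,-.283,.4),1))
    print("plat",fit(cs,cyl(.0065,.029,.008),(.641,-.283,1.15),1))
    print("roll",fit(cs,cyl(.02,.0285,.02),(.615,.285,.1),-1))
    print("cover",fit(cs,box(-.064,.064,-.056,.056,0,.034),(.42,.27,-.5),1))
    print("print",fit(cs,box(-.064,.064,-.056,.056,0,.018),(.565,-.003,.04),1))
E
```

```text
strip (array([ 0.44  , -0.2899]), np.float64(2.0139996666263595), 127, array([0.0116, 0.0531]))
rubber (array([ 0.6427, -0.2869]), np.float64(2.71820587628657), 142, array([0.0125, 0.0568]))
pocket (array([ 0.5372, -0.0058]), np.float64(0.06596044879407588), 230, array([0.0203, 0.0574]))
roll (array([0.6175, 0.2809]), np.float64(0.26427460342374803), 302, array([0.029 , 0.0516]))
bar (array([0.4325, 0.2808]), np.float64(2.6069885164255258), 168, array([0.0173, 0.0503]))
head (array([ 0.4237, -0.2829,  0.5209]), np.float64(18.5))
plat (array([ 0.6427, -0.2875, -0.416 ]), np.float64(149.2))
roll (array([0.6297, 0.2929, 0.1692]), np.float64(40.3))
cover (array([ 0.4191,  0.279 , -0.4008]), np.float64(140.6))
print (array([ 0.5666, -0.0051,  0.0575]), np.float64(94.9))
head (array([ 0.4372, -0.284 ,  0.2211]), np.float64(35.5))
plat (array([ 0.6427, -0.2847, -0.5565]), np.float64(140.5))
roll (array([0.6115, 0.3067, 0.3248]), np.float64(68.4))
cover (array([ 0.4178,  0.2748, -0.4039]), np.float64(116.8))
print (array([ 0.5661, -0.0057,  0.0593]), np.float64(134.6))
head (array([ 0.4364, -0.2821,  0.8919]), np.float64(51.4))
plat (array([ 0.6428, -0.2853, -0.524 ]), np.float64(281.1))
roll (array([0.6096, 0.3052, 0.3477]), np.float64(70.1))
cover (array([ 0.4189,  0.278 , -0.4121]), np.float64(249.1))
print (array([ 0.5665, -0.0052,  0.0574]), np.float64(229.2))
```

View pics/t2.png

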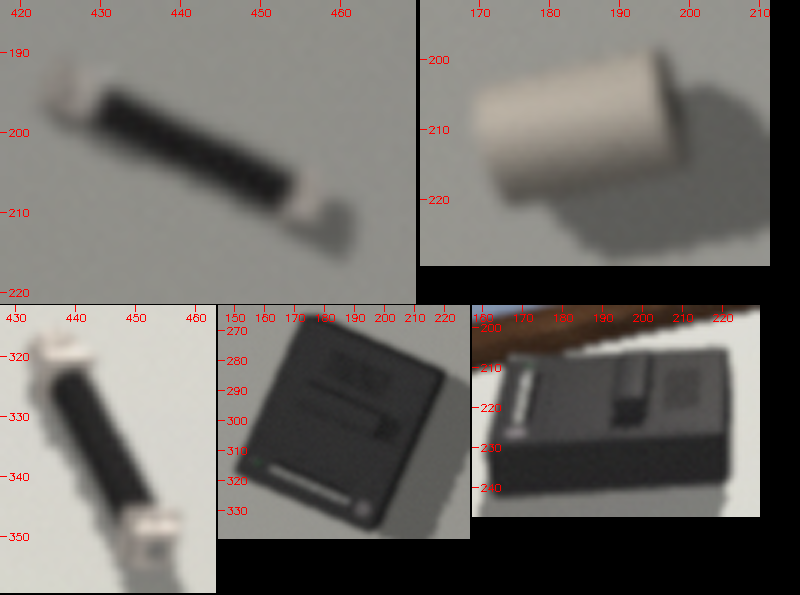

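The platen's white end reaches further on the left, to (423,194), than on the right, to (457,209). So the gear points up-left, which gives yaw ≈ -0.42. The cover's tear bar is at the bottom left, so its +x points up-right. I'll refit with better starting values.

```bash
python3 - <<'E'
from h import *
c=load("top0"); s=load("scene0")
print("cam",-c["extrinsics"][:3,:3].T@c["extrinsics"][:3,3])
flat=lambda x,y,z:np.array([(a,b,z) for a in(-x,x) for b in(-y,y)])
for cs in([c],[s],[c,s]):
    print("head",fit(cs,box(-.01,.01,-.029,.029,0,.018),(.439,-.287,-1.15),1))
    print("roll",fit(cs,cyl(.02,.0285,.02),(.617,.281,.2),-1),fit(cs,cyl(.02,.0285,.02),(.617,.281,.2),0))
print("pocket",fit([c],flat(.0115,.0305,.016),(.537,-.006,.057),1),"trough",fit([c],flat(.02,.0315,.016),(.581,-.003,.057),1))
print("bar",fit([c],flat(.009,.032,.046),(.431,.275,-.41),0),fit([s],flat(.009,.032,.046),(.431,.275,-.41),0))
I=c["pixels"].astype(int);m=np.zeros((480,640),bool);m[262:342,148:226]=1
W=cloud(c); P=W[262:342,148:226].reshape(-1,3); 
for z in .039,.041:
  Q=P[P[:,2]>z]; print(len(Q),np.median(Q,0),np.array([Q.mean(0)]))
W=cloud(s);P=W[195:250,158:232].reshape(-1,3);Q=P[(P[:,2]>.041)&(P[:,0]<.5)];print(len(Q),np.median(Q,0))
E
```

```text
cam [5.11139562e-01 5.62299324e-05 1.12697257e+00]
head (array([ 0.4403, -0.2921, -1.1239]), np.float64(97.3))
roll (array([0.6297, 0.2929, 0.17  ]), np.float64(40.3)) (array([0.6176, 0.2822, 0.2113]), np.float64(51.8))
head (array([ 0.4382, -0.2925, -1.1383]), np.float64(124.0))
roll (array([0.6116, 0.3067, 0.324 ]), np.float64(68.4)) (array([0.6174, 0.2816, 0.2126]), np.float64(121.0))
head (array([ 0.4389, -0.2923, -1.1344]), np.float64(217.3))
roll (array([0.6094, 0.3047, 0.3759]), np.float64(70.2)) (array([0.6175, 0.282 , 0.2128]), np.float64(172.6))
pocket (array([ 0.5368, -0.0058,  0.0623]), np.float64(113.3)) trough (array([ 0.5806, -0.0042,  0.0628]), np.float64(48.0))
bar (array([ 0.4284,  0.2764, -0.3911]), np.float64(15.0)) (array([ 0.4467,  0.3021, -1.7599]), np.float64(269.4))
292 [0.43059351 0.27231479 0.04554812] [[0.42929342 0.27240151 0.04515419]]
253 [0.43066255 0.27212835 0.04601693] [[0.42979048 0.27222573 0.04600011]]
115 [0.42607776 0.26741187 0.04427748]
```

```bash
cat > go.py <<'E'
import sys,numpy as np
from scipy.spatial.transform import Rotation as R
from rig import get_obs
def down(t): return R.from_matrix(np.array([[np.sin(t),np.cos(t),0],[-np.cos(t),np.sin(t),0],[0,0,-1]]).T@np.eye(3) if 0 else np.column_stack([[np.sin(t),-np.cos(t),0],[np.cos(t),np.sin(t),0],[0,0,-1]]))
def st():
    o=get_obs(); r=R.from_quat(o["tool_rot"]); y=r.as_matrix()[:,1]
    print("t",round(o["time"],2),"tcp",o["position"].round(4),"th",round(np.arctan2(y[1],y[0]),4),"F",np.round(o["ft_force"],1),"w",round(o["grip_width"],4),"gf",round(float(o["grip_force"]),1)); return o,r
def row(x,y,z,t):
    "row to bring TCP to x,y and fingertips to height z, tool y at angle t"
    o,r=st(); d=r.inv().apply(np.array([x,y,z+.182])-o["position"])/.04; w=(r.inv()*down(t)).as_rotvec()
    print("row",np.r_[d.round(3),w.round(4)].tolist())
if __name__=="__main__":
    if len(sys.argv)>4: row(*map(float,sys.argv[1:5]))
    else: st()
E
python3 go.py .48 .15 .22 .1; python3 go.py .4397 -.2912 .08 -1.13
```

```text
t 0.1 tcp [0.1826 0.5974 0.4039] th 1.274 F [-0.7  0.4 -0.6] w 0.0873 gf 0.0
t 0.1 tcp [0.1826 0.5974 0.4039] th 1.274 F [-0.7  0.4 -0.6] w 0.0873 gf 0.0Traceback (most recent call last):
  File "go.py", line 13, in <module>
    if len(sys.argv)>4: row(*map(float,sys.argv[1:5]))
                        ~~~^^^^^^^^^^^^^^^^^^^^^^^^^^^
  File "go.py", line 10, in row
    o,r=st(); d=r.inv().apply(np.array([x,y,z+.182])-o["position"])/.04; w=(r.inv()*down(t)).as_rotvec()
                                                                                    ~~~~^^^
  File "go.py", line 4, in down
    def down(t): return R.from_matrix(np.array([[np.sin(t),np.cos(t),0],[-np.cos(t),np.sin(t),0],[0,0,-1]]).T@np.eye(3) if 0 else np.column_stack([[np.sin(t),-np.cos(t),0],[np.cos(t),np.sin(t),0],[0,0,-1]]))
                        ~~~~~~~~~~~~~^^^^^^^^^^^^^^^^^^^^^^^^^^^^^^^^^^^^^^^^^^^^^^^^^^^^^^^^^^^^^^^^^^^^^^^^^^^^^^^^^^^^^^^^^^^^^^^^^^^^^^^^^^^^^^^^^^^^^^^^^^^^^^^^^^^^^^^^^^^^^^^^^^^^^^^^^^^^^^^^^^^^^^^^^^
  File "scipy/spatial/transform/_rotation.pyx", line 1143, in scipy.spatial.transform._r
[... 738 characters left out ...]
np.sin(t),np.cos(t),0],[-np.cos(t),np.sin(t),0],[0,0,-1]]).T@np.eye(3) if 0 else np.column_stack([[np.sin(t),-np.cos(t),0],[np.cos(t),np.sin(t),0],[0,0,-1]]))
                        ~~~~~~~~~~~~~^^^^^^^^^^^^^^^^^^^^^^^^^^^^^^^^^^^^^^^^^^^^^^^^^^^^^^^^^^^^^^^^^^^^^^^^^^^^^^^^^^^^^^^^^^^^^^^^^^^^^^^^^^^^^^^^^^^^^^^^^^^^^^^^^^^^^^^^^^^^^^^^^^^^^^^^^^^^^^^^^^^^^^^^^^
  File "scipy/spatial/transform/_rotation.pyx", line 1143, in scipy.spatial.transform._rotation.Rotation.from_matrix
ValueError: Non-positive determinant (left-handed or null coordinate frame) in rotation matrix 0: [[-0.90441219  0.42665981  0.        ]
 [-0.42665981 -0.90441219  0.        ]
 [ 0.          0.         -1.        ]].
```

```bash
python3 - <<'E'
s=open("go.py").read().split("\n")
s[3]="def down(t): return R.from_matrix(np.column_stack([[-np.sin(t),np.cos(t),0],[np.cos(t),np.sin(t),0],[0,0,-1]]))"
open("go.py","w").write("\n".join(s))
E
python3 go.py .48 .15 .22 .1
```

```text
t 0.1 tcp [0.1826 0.5974 0.4039] th 1.274 F [-0.7  0.4 -0.6] w 0.0873 gf 0.0
row [-10.381, -8.522, 0.06, -0.0019, 0.0008, 1.174]
```

Emit:
move_arm(
  commands=[
    [[-10.38,-8.52,0,0,0,1.174],[-10.38,-8.52,0,0,0,1.174],[-10.38,-8.52,0,0,0,1.174],[-10.38,-8.52,0,0,0,1.174],[-10.38,-8.52,0,0,0,1.174],[-10.38,-8.52,0,0,0,1.174],[-10.38,-8.52,0,0,0,1.174],[-10.38,-8.52,0,0,0,1.174],[-10.38,-8.52,0,0,0,1.174],[-10.38,-8.52,0,0,0,1.174]],
  ],
  claw=0,
)

```text
time: 1.35
position: [0.4817, 0.1481, 0.4045]
tool_rot: [0.673, 0.74, 0.0, 0.0]
ft_force: [0.3, 1.0, -0.3]
grip_width: 0.0438
grip_force: 0.0
```

```bash
python3 go.py .4397 -.2912 .08 -1.13
```

```text
t 1.35 tcp [0.4817 0.1481 0.4045] th 0.0954 F [ 0.3  1.  -0.3] w 0.0438 gf 0.0
row [-10.832, -2.092, 3.564, 0.0006, -0.0, 1.2254]
```

Emit:
move_arm(
  commands=[
    [[-10.83,-2.09,3.56,0,0,1.225],[-10.83,-2.09,3.56,0,0,1.225],[-10.83,-2.09,3.56,0,0,1.225],[-10.83,-2.09,3.56,0,0,1.225],[-10.83,-2.09,3.56,0,0,1.225],[-10.83,-2.09,3.56,0,0,1.225],[-10.83,-2.09,3.56,0,0,1.225],[-10.83,-2.09,3.56,0,0,1.225],[-10.83,-2.09,3.56,0,0,1.225],[-10.83,-2.09,3.56,0,0,1.225],[-10.83,-2.09,3.56,0,0,1.225]],
  ],
)

```text
time: 2.72
position: [0.4404, -0.2872, 0.2628]
tool_rot: [0.975, 0.222, -0.0, -0.0]
ft_force: [-0.2, -0.1, -1.0]
grip_width: 0.0437
grip_force: 0.0
```

```bash
python3 go.py .4397 -.2912 .009 -1.13
```

```text
t 2.73 tcp [ 0.4404 -0.2872  0.2628] th -1.1227 F [-0.2 -0.1 -1. ] w 0.0437 gf 0.0
row [-0.06, 0.084, 1.795, -0.0006, 0.0, 0.0073]
```

Emit:
move_arm(
  commands=[
    [[0,0,0.8,0,0,0],[0,0,1.25,0,0,0],[0,0,1.25,0,0,0],[0,0,1.25,0,0,0]],
  ],
)

```text
time: 3.22
position: [0.4406, -0.2886, 0.2131]
tool_rot: [0.975, 0.222, 0.0, 0.0]
ft_force: [-0.2, -0.1, -0.2]
grip_width: 0.0439
grip_force: 0.0
```

```bash
python3 - <<'E'
from rig import *; from h import *
camera("top"); c=camera("scene"); t=camera("top")
u,v=proj(c,(.44,-.291,.02)).astype(int);a,b=proj(t,(.44,-.291,.02)).astype(int)
cv2.imwrite("pics/t3.png",canvas([crop(c,u-45,v-60,u+40,v+30,5),crop(t,a-28,b-35,a+28,b+35,6)]))
E
python3 go.py .4397 -.2912 .009 -1.13
```

```text
t 3.38 tcp [ 0.4405 -0.289   0.2133] th -1.1246 F [ 0.4 -0.3  0.4] w 0.0441 gf 0.0
row [-0.042, 0.039, 0.558, 0.0018, -0.0006, 0.0054]
```

View pics/t3.png

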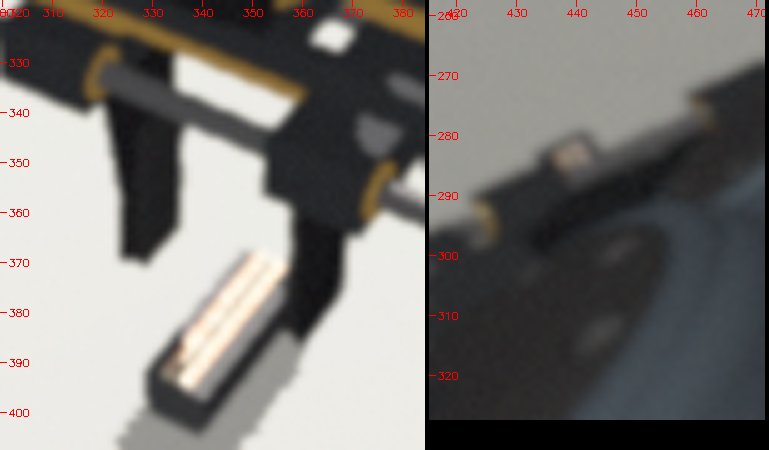

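The head lies between the fingers, a bit nearer the right one, and the strip is clear, so I'll descend and grip it.

Emit:
move_arm(
  commands=[
    [[-0.03,0.02,0.3,0,0,0.004],[-0.03,0.02,0.56,0,0,0.004],[-0.03,0.02,0.56,0,0,0.004],[-0.03,0.02,0.56,0,0,0.004]],
  ],
)

```text
time: 3.88
position: [0.4394, -0.2903, 0.1896]
tool_rot: [0.976, 0.219, -0.0, -0.0]
ft_force: [0.5, -0.7, -0.2]
grip_width: 0.0435
grip_force: 0.0
```

Emit:
move_arm(
  commands=[
    [[0,0,0,0,0,0],[0,0,0,0,0,0],[0,0,0,0,0,0],[0,0,0,0,0,0],[0,0,0,0,0,0]],
  ],
  claw=1,
  squeeze=20,
)

```text
time: 4.5
position: [0.4395, -0.2903, 0.1901]
tool_rot: [0.976, 0.219, 0.0, 0.0]
ft_force: [0.1, 0.5, 1.7]
grip_width: 0.0196
grip_force: 20.0
```

```bash
python3 go.py
```

```text
t 4.5 tcp [ 0.4395 -0.2903  0.1901] th -1.1289 F [0.1 0.5 1.7] w 0.0196 gf 20.0
```

```bash
python3 go.py .537 -.0058 .08 .0595
```

```text
t 4.5 tcp [ 0.4395 -0.2903  0.1901] th -1.1289 F [0.1 0.5 1.7] w 0.0196 gf 20.0
row [5.245, -5.387, -1.798, 0.0003, 0.0001, -1.1884]
```

Emit:
move_arm(
  commands=[
    [[0,0,-1.2,0,0,0],[0.5,-0.5,-1.8,0,0,-0.15],[5.245,-5.387,-1.8,0,0,-1.188],[5.245,-5.387,-1.8,0,0,-1.188],[5.245,-5.387,-1.8,0,0,-1.188],[5.245,-5.387,-1.8,0,0,-1.188],[5.245,-5.387,-1.8,0,0,-1.188],[5.245,-5.387,-1.8,0,0,-1.188],[5.245,-5.387,-1.8,0,0,-1.188],[5.245,-5.387,-1.8,0,0,-1.188],[5.245,-5.387,-1.8,0,0,-1.188],[5.245,-5.387,-1.8,0,0,-1.188]],
  ],
)

```text
time: 6.0
position: [0.5369, -0.0062, 0.262]
tool_rot: [0.686, 0.727, -0.0, -0.0]
ft_force: [-0.8, 0.2, -0.7]
grip_width: 0.0199
grip_force: 20.0
```

```bash
python3 go.py .537 -.0058 .04 .0595;python3 - <<'E'
from rig import *; from h import *
c=camera("scene"); t=camera("top"); np.savez("scene4.npz",**c); np.savez("top4.npz",**t)
u,v=proj(c,(.54,-.005,.06)).astype(int);a,b=proj(t,(.54,-.005,.04)).astype(int)
cv2.imwrite("pics/t4.png",canvas([crop(c,u-50,v-40,u+50,v+50,5),crop(t,a-28,b-45,a+28,b+30,5)]))
E
python3 go.py .537 -.0058 .04 .0595
```

```text
t 6.0 tcp [ 0.5369 -0.0062  0.262 ] th 0.0577 F [-0.8  0.2 -0.7] w 0.0199 gf 20.0
row [0.011, 0.002, 0.999, -0.0, -0.0, -0.0018]
t 6.1 tcp [ 0.5369 -0.0061  0.262 ] th 0.0582 F [ 0.5  0.3 -1.3] w 0.0196 gf 20.0
row [0.008, 0.002, 0.999, -0.0001, -0.0, -0.0013]
```

View pics/t4.png

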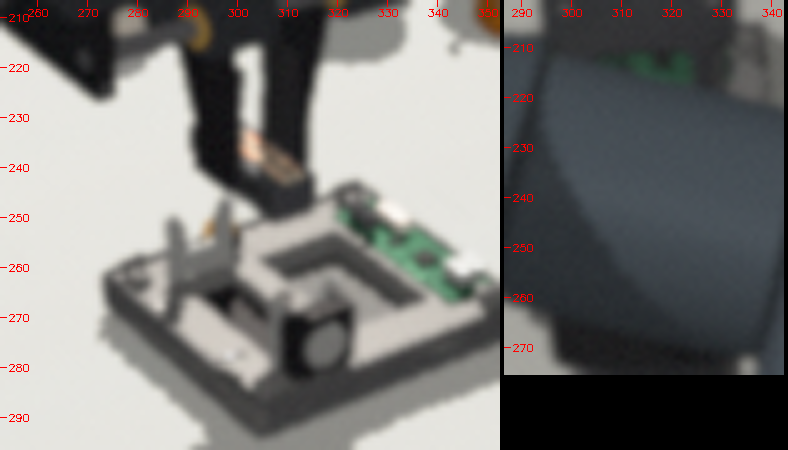

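The head hangs level above the pocket with its strip up. I'll lower it part of the way first and check the force.

Emit:
move_arm(
  commands=[
    [[0,0,0.6,0,0,0],[0,0,1.1,0,0,-0.001],[0,0,1.3,0,0,-0.001],[0,0,1.45,0,0,-0.001],[0,0,1.45,0,0,-0.001]],
  ],
)

```text
time: 6.72
position: [0.5371, -0.0058, 0.2039]
tool_rot: [0.686, 0.728, -0.0, -0.0]
ft_force: [1.9, 0.1, -0.0]
grip_width: 0.02
grip_force: 20.0
```

```bash
python3 go.py .537 -.0058 .0172 .0595
```

```text
t 6.72 tcp [ 0.5371 -0.0058  0.2039] th 0.0599 F [ 1.9  0.1 -0. ] w 0.02 gf 20.0
row [0.001, -0.002, 0.119, -0.0, 0.0, 0.0004]
```

Emit:
move_arm(
  commands=[
    [[0,0,0.06,0,0,0],[0,0,0.12,0,0,0],[0,0,0.12,0,0,0]],
  ],
)

```text
time: 7.1
position: [0.537, -0.0058, 0.1992]
tool_rot: [0.686, 0.728, 0.0, 0.0]
ft_force: [0.3, -0.2, -0.8]
grip_width: 0.0199
grip_force: 20.0
```

```bash
python3 go.py
```

```text
t 7.1 tcp [ 0.537  -0.0058  0.1992] th 0.06 F [ 0.3 -0.2 -0.8] w 0.0199 gf 20.0
```

Emit:
move_arm(
  commands=[
    [[0,0,0,0,0,0],[0,0,0,0,0,0],[0,0,0,0,0,0],[0,0,-0.3,0,0,0],[0,0,-1.5,0,0,0],[0,0,-2.5,0,0,0]],
  ],
  claw=0.36,
)

```text
time: 7.85
position: [0.537, -0.0058, 0.301]
tool_rot: [0.686, 0.728, 0.0, 0.0]
ft_force: [0.5, -0.1, -0.3]
grip_width: 0.028
grip_force: 0.0
```

```bash
python3 go.py .6427 -.2865 .08 -.43
```

```text
t 7.85 tcp [ 0.537  -0.0058  0.301 ] th 0.0599 F [ 0.5 -0.1 -0.3] w 0.028 gf 0.0
row [-7.163, 2.218, 0.978, 0.0006, -0.0, 0.4899]
```

Emit:
move_arm(
  commands=[
    [[-7.16,2.22,0.98,0,0,0.49],[-7.16,2.22,0.98,0,0,0.49],[-7.16,2.22,0.98,0,0,0.49],[-7.16,2.22,0.98,0,0,0.49],[-7.16,2.22,0.98,0,0,0.49],[-7.16,2.22,0.98,0,0,0.49],[-7.16,2.22,0.98,0,0,0.49],[-7.16,2.22,0.98,0,0,0.49]],
  ],
  claw=0.25,
)

```text
time: 8.85
position: [0.6424, -0.2846, 0.2603]
tool_rot: [0.841, 0.541, -0.0, -0.001]
ft_force: [-0.4, 0.3, 0.5]
grip_width: 0.0327
grip_force: 0.0
```

```bash
python3 go.py .6427 -.2865 .03 -.43; python3 - <<'E'
from rig import *; from h import *
t=camera("top"); c=camera("scene"); np.savez("top5.npz",**t); np.savez("scene5.npz",**c)
I=t["pixels"].astype(int);m=np.zeros((480,640),bool);m[240:256,300:332]=1
b=I[...,2]-I[...,0]; v,u=np.nonzero(m&(b>15)); print(len(u))
if len(u)>20: print("strip in pocket",seg(t,m&(b>15),.027))
a=crop(t,284,200,350,272,6); u,v=proj(c,(.6427,-.2865,.02)).astype(int)
cv2.imwrite("pics/t5.png",canvas([a,crop(c,u-45,v-45,u+35,v+35,5)]))
E
python3 go.py .6427 -.2865 .03 -.43
```

```text
t 8.85 tcp [ 0.6424 -0.2846  0.2603] th -0.4285 F [-0.4  0.3  0.5] w 0.0327 gf 0.0
row [-0.041, 0.027, 1.209, -0.0012, -0.0004, 0.0015]
146
strip in pocket (array([ 0.538 , -0.0066]), np.float64(0.06423408882229528), 146, array([0.0129, 0.054 ]))
t 8.95 tcp [ 0.6427 -0.2847  0.2604] th -0.4283 F [-0.1  0.6  0.4] w 0.0328 gf 0.0
row [-0.04, 0.019, 1.211, -0.0005, -0.0001, 0.0017]
```

View pics/t5.png

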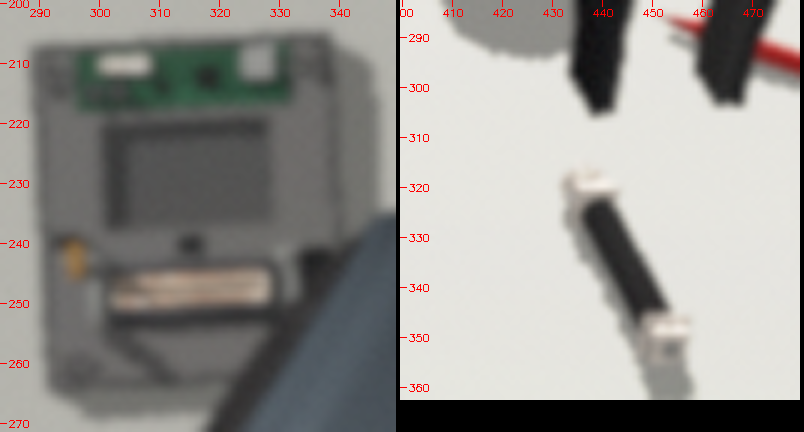

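The head lies in the pocket, its strip spanning (303–329, 245–250). The platen is below the open fingers. Before I grip it, an intensity profile along the axis should confirm which end has the gear.

```bash
python3 - <<'E'
from h import *
for n in "top0","scene0":
    c=load(n); g=c["pixels"].astype(np.float32).mean(2); 
    for yaw in((-.425,) if n=="top0" else (-.43,-.5)):
      out=[]
      for y in np.arange(-54,55,3)*.001:
        vals=[]
        for off in(-.004,0,.004):
            p=place(np.array([[off,y,.012]]),(.6427,-.2865,yaw))[0]; u,v=proj(c,p); vals.append(cv2.remap(g,np.float32([[u]]),np.float32([[v]]),1)[0,0])
        out.append((int(round(y*1000)),int(np.mean(vals))))
      print(n,yaw,out)
c=load("top0"); I=c["pixels"].astype(int); d=I[...,2]-I[...,0]
print(d[186:216,418:466:1][::2,::2])
E
```

```text
top0 -0.425 [(-54, 138), (-51, 127), (-48, 109), (-45, 101), (-42, 103), (-39, 120), (-36, 134), (-33, 132), (-30, 100), (-27, 60), (-24, 45), (-21, 43), (-18, 42), (-15, 43), (-12, 42), (-9, 44), (-6, 45), (-3, 45), (0, 45), (3, 44), (6, 43), (9, 43), (12, 43), (15, 43), (18, 43), (21, 43), (24, 44), (27, 63), (30, 104), (33, 131), (36, 133), (39, 125), (42, 129), (45, 135), (48, 140), (51, 141), (54, 142)]
scene0 -0.43 [(-54, 169), (-51, 163), (-48, 152), (-45, 143), (-42, 155), (-39, 194), (-36, 190), (-33, 165), (-30, 129), (-27, 79), (-24, 66), (-21, 66), (-18, 64), (-15, 63), (-12, 65), (-9, 63), (-6, 66), (-3, 65), (0, 69), (3, 68), (6, 68), (9, 66), (12, 67), (15, 65), (18, 64), (21, 67), (24, 83), (27, 117), (30, 160), (33, 205), (36, 203), (39, 191), (42, 198), (45, 208), (48, 211), (51, 212), (54, 212)]
scene0 -0.5 [(-54, 145), (-51, 143), (-48, 133), (-45, 128), (-42, 145), (-39, 177), (-36, 174), (-33, 145), (-30, 104), (-27, 55), (-24, 48), (-21, 48), (-18, 50), (-15, 51), (-12, 54), (-9, 56), (-6, 61), (-3, 62), (0, 68), (3, 71), (6, 73), (9, 76), (12, 78), (15, 79), (
[... 565 characters left out ...]
 6  7  7  6  6  6  6  5]
 [ 5  6  6  7  8  8  3  1  1  2  3  4  6  6  6  6  7  5  6  6  6  6  5  7]
 [ 6  5  6  5  6  4  3  1  2  1  2  3  3  5  5  6  6  7  6  7  6  6  5  5]
 [ 6  5  6  5  6  6  6  3  2  0  2  2  2  0  2  4  6  7  6  5  6  5  6  6]
 [ 5  7  6  5  6  6  5  6  5  4  5  2  1  0  2 -1  2  5  5  7  6  6  6  6]
 [ 6  7  7  5  6  6  7  6  6  7  6  4  3  2  1  1  1  0  6 12  8  6  6  6]
 [ 6  7  6  6  7  7  6  7  6  6  7  7  6  7  3  2  2  2  8 13  8  6  5  6]
 [ 7  7  7  6  6  6  7  7  7  6  6  6  7  6  5  5  5  6  9 11  6  3  5  6]
 [ 6  7  6  6  7  6  7  7  6  7  6  6  6  6  7  6  6  6  6  6  4  4  5  7]
 [ 5  7  7  7  7  6  7  7  7  7  6  6  6  5  7  6  6  6  5  5  4  4  4  6]]
```

The left end's warm white runs about 8 px beyond the rubber and the right end's about 5 px, so the gear is at the +y end as assumed.

Emit:
move_arm(
  commands=[
    [[-0.03,0.01,0.8,0,0,0.001],[-0.03,0.01,1.5,0,0,0.001],[-0.03,0.01,1.86,0,0,0.001],[-0.03,0.01,1.86,0,0,0.001],[-0.03,0.01,1.86,0,0,0.001]],
  ],
)

```text
time: 9.57
position: [0.6431, -0.2876, 0.1867]
tool_rot: [0.842, 0.54, 0.0, 0.001]
ft_force: [-0.1, 0.4, 0.6]
grip_width: 0.0327
grip_force: 0.0
```

```bash
python3 go.py .6427 -.2865 .004 -.43
```

```text
t 9.57 tcp [ 0.6431 -0.2876  0.1867] th -0.4306 F [-0.1  0.4  0.6] w 0.0327 gf 0.0
row [0.021, -0.021, 0.017, 0.0017, 0.0003, -0.0006]
```

Emit:
move_arm(
  commands=[
    [[0.02,0,0,0,0,0],[0.02,0,0,0,0,0],[0.02,0,0,0,0,0],[0.02,0,0,0,0,0],[0.02,0,0,0,0,0]],
  ],
  claw=1,
  squeeze=20,
)

```text
time: 10.2
position: [0.6431, -0.287, 0.186]
tool_rot: [0.842, 0.54, 0.0, 0.0]
ft_force: [-1.4, 0.6, 3.1]
grip_width: 0.0125
grip_force: 20.0
```

```bash
python3 go.py .537 -.0058 .10 .0595
```

```text
t 10.2 tcp [ 0.6431 -0.287   0.186 ] th -0.431 F [-1.4  0.6  3.1] w 0.0125 gf 20.0
row [5.278, -5.345, -2.402, 0.0004, 0.0002, -0.4905]
```

Emit:
move_arm(
  commands=[
    [[0,0,-1.2,0,0,0],[0.5,-0.5,-2.4,0,0,-0.05],[5.28,-5.345,-2.4,0,0,-0.49],[5.28,-5.345,-2.4,0,0,-0.49],[5.28,-5.345,-2.4,0,0,-0.49],[5.28,-5.345,-2.4,0,0,-0.49],[5.28,-5.345,-2.4,0,0,-0.49],[5.28,-5.345,-1.75,0,0,-0.49],[5.28,-5.345,-1.75,0,0,-0.49],[5.28,-5.345,-1.75,0,0,-0.49]],
  ],
)

```text
time: 11.45
position: [0.5376, -0.0064, 0.2558]
tool_rot: [0.686, 0.727, 0.0, 0.0]
ft_force: [-1.2, -0.2, -0.3]
grip_width: 0.0124
grip_force: 20.0
```

```bash
python3 - <<'E'
from rig import *; from h import *
camera("top");c=camera("scene"); t=camera("top"); np.savez("scene6.npz",**c); np.savez("top6.npz",**t)
u,v=proj(c,(.537,-.006,.065)).astype(int);print(u,v)
cv2.imwrite("pics/t6.png",crop(c,u-45,v-30,u+45,v+38,8))
E
python3 go.py .537 -.0058 .0305 .0595
```

```text
302 246
t 11.6 tcp [ 0.5375 -0.0064  0.2562] th 0.058 F [ 0.6  0.8 -1. ] w 0.0122 gf 20.0
row [0.016, -0.014, 1.092, 0.0016, 0.0005, -0.0015]
```

View pics/t6.png

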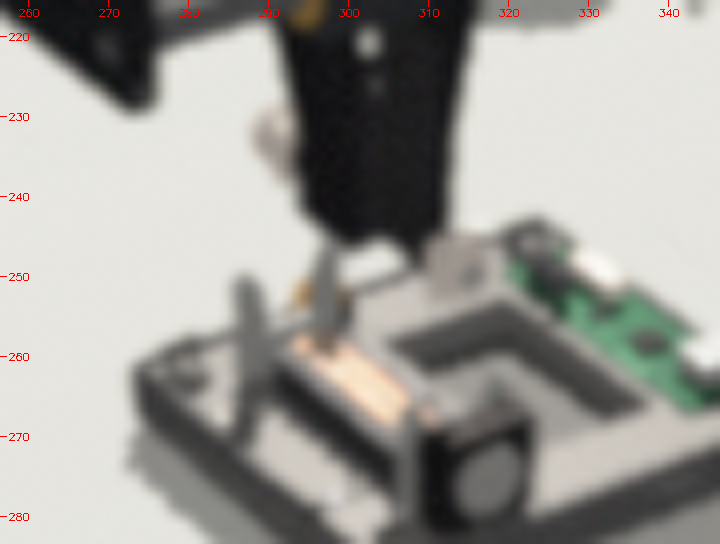

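Scene view: the gear end shows at about (291,232) and the free flange and bearing at (313,249). Both clear the plates. I'll overlay a wireframe to check the y alignment.

```bash
cat > ov.py <<'E'
from h import *
def overlay(c,items,u0,v0,u1,v1,s):
    im=crop(c,u0,v0,u1,v1,s)
    for P,p,col in items:
        q=np.array([(proj(c,a)-[u0,v0]+.5)*s for a in place(P,p)]); cv2.polylines(im,[q.astype(np.int32)],True,col,1)
    return im
def sq(w,y,z): return np.array([(-w/2,y,z-w/2),(w/2,y,z-w/2),(w/2,y,z+w/2),(-w/2,y,z+w/2)])
def plate(y): # outline with slot, printer frame centred on slots
    return np.array([(x*.001,y,.0345+z*.001) for x,z in((-15,-18),(-15,11),(-11,11),(-7.2,5),(-7.2,-6),(7.2,-6),(7.2,5),(11,11),(15,11),(15,-18))])
E
python3 - <<'E'
from ov import *
c=load("scene6"); G,R_,B=(0,220,0),(0,0,255),(255,80,0)
pl=(.5375,-.0064,.058); pr=(.537,-.0058,.0595); z=.078
it=[(sq(.016,y,z),pl,G) for y in(-.029,-.033,.029,.033)]+[(sq(.012,y,z),pl,R_) for y in(-.038,)]+[(sq(.016,.045,z),pl,R_)]
it+=[(plate(y),pr,B) for y in(-.0375,-.0345,.0375,.0345)]
cv2.imwrite("pics/t7.png",np.hstack([overlay(c,it,270,222,335,290,6),crop(c,270,222,335,290,6)]))
E
```

```text
(no output)
```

View pics/t7.png

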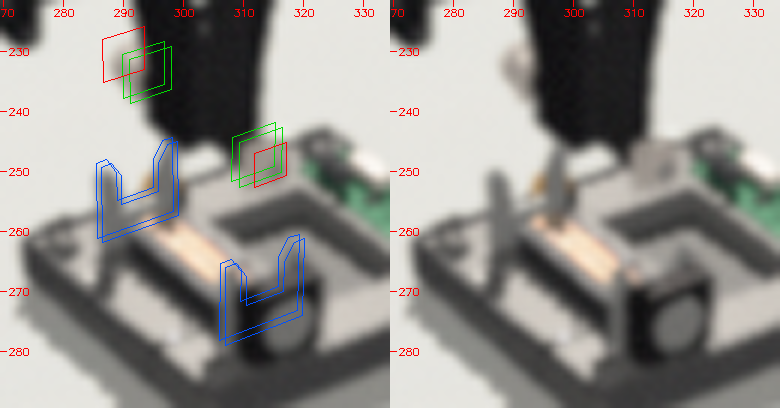

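The overlaid plates and platen agree with the image to within about 1 px, or roughly 1 mm. I'll nudge to (0.537,-0.0055), lower until the flanges are between the plates, and check the force.

Emit:
move_arm(
  commands=[
    [[0.022,-0.012,0.3,0,0,-0.001],[0.022,-0.012,0.45,0,0,-0.001],[0.022,-0.012,0.58,0,0,-0.001],[0.022,-0.012,0.66,0,0,-0.001],[0.022,-0.012,0.74,0,0,-0.001],[0.022,-0.012,0.74,0,0,-0.001]],
  ],
)

```text
time: 12.35
position: [0.5364, -0.0048, 0.2257]
tool_rot: [0.686, 0.728, -0.0, -0.0]
ft_force: [0.8, 0.2, -0.8]
grip_width: 0.0122
grip_force: 20.0
```

```bash
python3 go.py .537 -.0055 .0315 .0595
```

```text
t 12.35 tcp [ 0.5364 -0.0048  0.2257] th 0.0601 F [ 0.8  0.2 -0.8] w 0.0122 gf 20.0
row [-0.018, 0.014, 0.306, -0.0004, -0.0001, 0.0006]
```

Emit:
move_arm(
  commands=[
    [[-0.01,0.01,0.08,0,0,0],[-0.01,0.01,0.16,0,0,0],[-0.01,0.01,0.24,0,0,0],[-0.01,0.01,0.29,0,0,0],[-0.01,0.01,0.29,0,0,0]],
  ],
)

```text
time: 12.98
position: [0.5368, -0.0052, 0.2142]
tool_rot: [0.686, 0.728, -0.0, -0.0]
ft_force: [-0.5, -0.4, -1.3]
grip_width: 0.0121
grip_force: 20.0
```

```bash
python3 go.py .537 -.0055 .0305 .0595
```

```text
t 12.97 tcp [ 0.5368 -0.0052  0.2142] th 0.06 F [-0.5 -0.4 -1.3] w 0.0121 gf 20.0
row [-0.008, 0.004, 0.041, -0.0004, -0.0001, 0.0005]
```

Emit:
move_arm(
  commands=[
    [[0,0,0.03,0,0,0],[0,0,0.05,0,0,0],[0,0,0.05,0,0,0]],
  ],
)

```text
time: 13.35
position: [0.5369, -0.0052, 0.2125]
tool_rot: [0.686, 0.728, 0.0, 0.0]
ft_force: [-1.1, -0.1, 0.6]
grip_width: 0.0122
grip_force: 20.0
```

```bash
python3 go.py; python3 - <<'E'
from rig import *; from h import *
c=camera("scene"); np.savez("scene8.npz",**c)
cv2.imwrite("pics/t8.png",crop(c,265,225,340,295,8)[:560])
E
```

```text
t 13.35 tcp [ 0.5369 -0.0052  0.2125] th 0.06 F [-1.1 -0.1  0.6] w 0.0122 gf 20.0
```

View pics/t8.png

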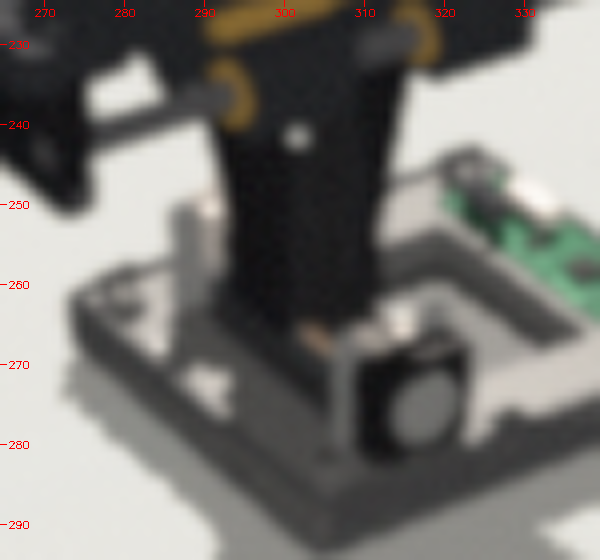

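The platen's bearing sits in the near slot at (314,265) with its flange inside the plate, so I'll release it.

Emit:
move_arm(
  commands=[
    [[0,0,0,0,0,0],[0,0,0,0,0,0],[0,0,0,0,0,0],[0,0,0,0,0,0],[0,0,-0.5,0,0,0],[0,0,-1.5,0,0,0],[0,0,-3,0,0,0]],
  ],
  claw=0.4,
)

```text
time: 14.28
position: [0.5363, -0.0052, 0.3321]
tool_rot: [0.686, 0.728, -0.001, -0.002]
ft_force: [1.0, -0.2, -0.7]
grip_width: 0.0263
grip_force: 0.0
```

```bash
python3 go.py .6175 .282 .10 1.783; python3 - <<'E'
from scipy.spatial.transform import Rotation as R
E
```

```text
t 14.28 tcp [ 0.5363 -0.0052  0.3321] th 0.0598 F [ 1.  -0.2 -0.7] w 0.0263 gf 0.0
row [7.043, 2.461, 1.25, -0.0021, -0.0047, -1.7232]
```

Emit:
move_arm(
  commands=[
    [[7.04,2.46,1.25,0,0,-1.723],[7.04,2.46,1.25,0,0,-1.723],[7.04,2.46,1.25,0,0,-1.723],[7.04,2.46,1.25,0,0,-1.723],[7.04,2.46,1.25,0,0,-1.723],[7.04,2.46,1.25,0,0,-1.723],[7.04,2.46,1.25,0,0,-1.723],[7.04,2.46,1.25,0,0,-1.723],[7.04,2.46,1.25,0,0,-1.723],[7.04,2.46,1.25,0,0,-1.723],[7.04,2.46,1.25,0,0,-1.723],[7.04,2.46,1.25,0,0,-1.723]],
  ],
  claw=-1,
)

```text
time: 15.78
position: [0.6182, 0.2818, 0.2823]
tool_rot: [-0.105, 0.994, -0.0, -0.0]
ft_force: [0.3, -0.5, 0.0]
grip_width: 0.0869
grip_force: 0.0
```

```bash
python3 - <<'E'
from rig import *; from h import *
camera("top");c=camera("scene"); t=camera("top"); np.savez("scene9.npz",**c); np.savez("top9.npz",**t)
u,v=proj(c,(.6175,.282,.03)).astype(int)
f=lambda i:i
cv2.imwrite("pics/t9.png",canvas([crop(t,284,225,350,272,6),crop(c,265,235,340,295,5)[:,:375]])[:600,:800])
cv2.imwrite("pics/t9b.png",canvas([crop(c,u-35,v-40,u+45,v+25,5),crop(t,160,185,220,240,6)]))
I=t["pixels"].mean(2);m=np.zeros((480,640),bool);m[240:256,302:330]=1
print("rubber",seg(t,m&(I<60),.0345))
W=cloud(t)[235:262,290:342]; print(np.nanpercentile(W[9:15,15:35,2],[20,50,80]))
E
python3 go.py .6175 .282 .013 1.783
```

```text
rubber (array([ 0.5354, -0.0047]), np.float64(0.0154411099807033), 276, array([0.0242, 0.0571]))
[0.02882892 0.03970199 0.04207518]
t 15.93 tcp [0.6182 0.2818 0.2824] th 1.7822 F [-0.7 -0.9  0.2] w 0.0871 gf 0.0
row [0.016, 0.01, 2.184, 0.0, -0.0, -0.0008]
```

View pics/t9.png

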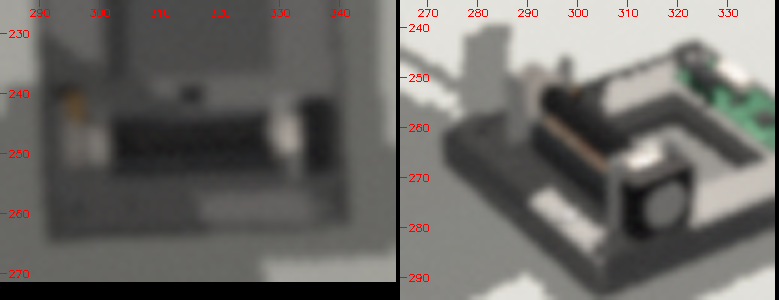

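View pics/t9b.png

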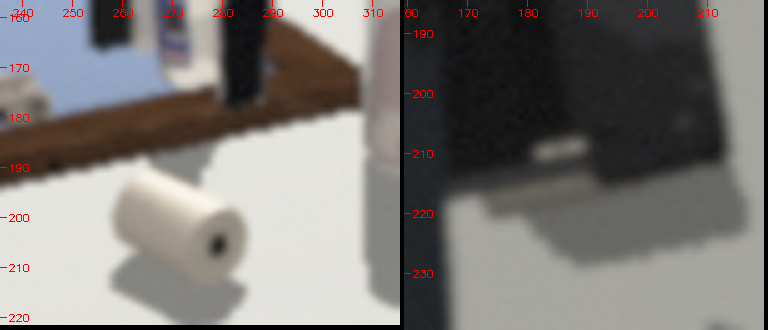

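The platen lies in both slots: rubber at (302–328, 245–253), gear on the brass gear's side, and white bearing in the motor-side plate at (331,247). Its top is at about 41 mm, as expected. The roll stands free between the open fingers, so I'll descend and grip it.

Emit:
move_arm(
  commands=[
    [[0.01,0.005,1.0,0,0,0],[0.01,0.005,1.8,0,0,0],[0.01,0.005,2.18,0,0,0],[0.01,0.005,2.18,0,0,0],[0.01,0.005,2.18,0,0,0]],
  ],
)

```text
time: 16.55
position: [0.6185, 0.2821, 0.1964]
tool_rot: [-0.106, 0.994, 0.0, 0.001]
ft_force: [-0.4, 0.7, -0.2]
grip_width: 0.087
grip_force: 0.0
```

Emit:
move_arm(
  commands=[
    [[0,0,0,0,0,0],[0,0,0,0,0,0],[0,0,0,0,0,0],[0,0,0,0,0,0],[0,0,0,0,0,0]],
  ],
  claw=1,
  squeeze=20,
)

```text
time: 17.18
position: [0.6178, 0.2819, 0.1954]
tool_rot: [-0.106, 0.994, 0.0, 0.0]
ft_force: [-1.0, 0.1, 2.1]
grip_width: 0.0569
grip_force: 20.0
```

```bash
python3 go.py .581 -.0035 .08 1.6303
```

```text
t 17.18 tcp [0.6178 0.2819 0.1954] th 1.783 F [-1.   0.1  2.1] w 0.0569 gf 20.0
row [2.403, -6.782, -1.665, 0.0001, 0.0003, 0.1527]
```

Emit:
move_arm(
  commands=[
    [[0,0,-1,0,0,0],[0.2,-0.6,-2.2,0,0,0],[2.4,-6.78,-2.2,0,0,0.153],[2.4,-6.78,-2.2,0,0,0.153],[2.4,-6.78,-2.2,0,0,0.153],[2.4,-6.78,-2.2,0,0,0.153],[2.4,-6.78,-2.2,0,0,0.153],[2.4,-6.78,-1.67,0,0,0.153],[2.4,-6.78,-1.67,0,0,0.153],[2.4,-6.78,-1.67,0,0,0.153]],
  ],
)

```text
time: 18.42
position: [0.5812, -0.0026, 0.2621]
tool_rot: [-0.03, 1.0, 0.0, 0.0]
ft_force: [-0.4, -0.3, -0.3]
grip_width: 0.0572
grip_force: 20.0
```

```bash
python3 go.py .5808 -.0036 .0220 1.6303
```

```text
t 18.43 tcp [ 0.5812 -0.0026  0.2621] th 1.6312 F [-0.4 -0.3 -0.3] w 0.0572 gf 20.0
row [0.012, -0.026, 1.453, 0.0002, 0.0, 0.0009]
```

Emit:
move_arm(
  commands=[
    [[0.01,-0.015,0.6,0,0,0.001],[0.01,-0.015,1.1,0,0,0.001],[0.01,-0.015,1.3,0,0,0.001],[0.01,-0.015,1.45,0,0,0.001],[0.01,-0.015,1.45,0,0,0.001]],
  ],
)

```text
time: 19.05
position: [0.5809, -0.0039, 0.2042]
tool_rot: [-0.029, 1.0, -0.0, 0.0]
ft_force: [-0.5, 1.0, -2.2]
grip_width: 0.0572
grip_force: 20.0
```

```bash
python3 go.py .5808 -.0036 .0195 1.6303
```

```text
t 19.05 tcp [ 0.5809 -0.0039  0.2042] th 1.6293 F [-0.5  1.  -2.2] w 0.0572 gf 20.0
row [0.001, 0.007, 0.066, -0.0001, 0.0004, -0.001]
```

Emit:
move_arm(
  commands=[
    [[0,0,0.03,0,0,0],[0,0,0.065,0,0,0],[0,0,0.065,0,0,0]],
  ],
)

```text
time: 19.42
position: [0.5807, -0.0041, 0.2015]
tool_rot: [-0.029, 1.0, -0.0, 0.0]
ft_force: [-0.4, -0.7, -1.0]
grip_width: 0.0567
grip_force: 20.0
```

```bash
python3 go.py
```

```text
t 19.43 tcp [ 0.5807 -0.0041  0.2015] th 1.6289 F [-0.4 -0.7 -1. ] w 0.0567 gf 20.0
```

Seated at the expected height (TCP at 0.2015). I'll release it.

Emit:
move_arm(
  commands=[
    [[0,0,0,0,0,0],[0,0,0,0,0,0],[0,0,0,0,0,0],[0,0,0,0,0,0],[0,0,-0.5,0,0,0],[0,0,-1.5,0,0,0],[0,0,-3,0,0,0]],
  ],
  claw=-0.6,
)

```text
time: 20.3
position: [0.58, -0.004, 0.3209]
tool_rot: [-0.029, 1.0, 0.001, -0.002]
ft_force: [0.9, -0.6, 0.0]
grip_width: 0.0697
grip_force: 0.0
```

```bash
python3 go.py .430 .2735 .10 -.41
```

```text
t 20.3 tcp [ 0.58   -0.004   0.3209] th 1.6288 F [ 0.9 -0.6  0. ] w 0.0697 gf 0.0
row [3.338, 7.143, 0.996, -0.0039, -0.004, 2.0388]
```

Emit:
move_arm(
  commands=[
    [[3.34,7.14,1,0,0,2.039],[3.34,7.14,1,0,0,2.039],[3.34,7.14,1,0,0,2.039],[3.34,7.14,1,0,0,2.039],[3.34,7.14,1,0,0,2.039],[3.34,7.14,1,0,0,2.039],[3.34,7.14,1,0,0,2.039],[3.34,7.14,1,0,0,2.039],[3.34,7.14,1,0,0,2.039],[3.34,7.14,1,0,0,2.039],[3.34,7.14,1,0,0,2.039],[3.34,7.14,1,0,0,2.039]],
  ],
  claw=0,
)

```text
time: 21.8
position: [0.4307, 0.2733, 0.2814]
tool_rot: [0.836, 0.548, 0.0, 0.0]
ft_force: [1.0, 0.9, -0.7]
grip_width: 0.0436
grip_force: 0.0
```

```bash
python3 - <<'E'
from rig import *; from h import *
camera("top");c=camera("scene"); t=camera("top"); np.savez("scene10.npz",**c); np.savez("top10.npz",**t)
print("cover",fit([c],box(-.064,.064,-.056,.056,0,.034),(.419,.278,-.41),1))
W=cloud(t)[215:262,290:342].reshape(-1,3); Q=W[W[:,2]>.038]; print(len(Q),np.nanmedian(Q,0)) 
W=cloud(t)[215:242,298:334].reshape(-1,3); Q=W[W[:,2]>.03]; print("roll",len(Q),np.nanmedian(Q,0),np.nanpercentile(Q[:,2],[10,50,95])) 
print("rollfit",fit([t],cyl(.02,.0285,.026),(.581,-.004,.06),-1),fit([t],cyl(.02,.0285,.026),(.581,-.004,.06),0))
E
python3 go.py .430 .2735 .036 -.41
```

```text
cover (array([ 0.4178,  0.2746, -0.4031]), np.float64(117.4))
649 [ 0.57116819 -0.00685044  0.04316776]
roll 464 [ 0.58001896 -0.00452811  0.04365084] [0.03571606 0.04365084 0.04878037]
rollfit (array([ 0.5849, -0.0035,  0.0666]), np.float64(119.3)) (array([ 0.583 , -0.0035,  0.0845]), np.float64(141.5))
t 21.95 tcp [0.4307 0.2733 0.2814] th -0.4079 F [-0.4  0.1 -0.5] w 0.0435 gf 0.0
row [-0.001, -0.017, 1.584, -0.0, 0.0, 0.0021]
```

Emit:
move_arm(
  commands=[
    [[0,-0.01,0.8,0,0,0.001],[0,-0.01,1.3,0,0,0.001],[0,-0.01,1.58,0,0,0.001],[0,-0.01,1.58,0,0,0.001]],
  ],
)

```text
time: 22.45
position: [0.4304, 0.2735, 0.2178]
tool_rot: [0.836, 0.548, -0.0, -0.0]
ft_force: [0.8, -0.8, -1.0]
grip_width: 0.0435
grip_force: 0.0
```

Emit:
move_arm(
  commands=[
    [[0,0,0,0,0,0],[0,0,0,0,0,0],[0,0,0,0,0,0],[0,0,0,0,0,0],[0,0,0,0,0,0]],
  ],
  claw=1,
  squeeze=35,
)

```text
time: 23.08
position: [0.4303, 0.2735, 0.2185]
tool_rot: [0.836, 0.548, 0.0, 0.0]
ft_force: [-1.0, 0.1, 3.4]
grip_width: 0.0173
grip_force: 35.0
```

```bash
python3 go.py .578 -.0044 .13 .0595
```

```text
t 23.07 tcp [0.4303 0.2735 0.2185] th -0.4107 F [-1.   0.1  3.4] w 0.0173 gf 35.0
row [-4.895, 6.16, -2.338, 0.0002, -0.0001, -0.4702]
```

Emit:
move_arm(
  commands=[
    [[0,0,-1,0,0,0],[-0.4,0.5,-2.2,0,0,-0.04],[-4.9,6.15,-2.34,0,0,-0.47],[-4.9,6.15,-2.34,0,0,-0.47],[-4.9,6.15,-2.34,0,0,-0.47],[-4.9,6.15,-2.34,0,0,-0.47],[-4.9,6.15,-2.34,0,0,-0.47],[-4.9,6.15,-2.34,0,0,-0.47],[-4.9,6.15,-1.34,0,0,-0.47],[-4.9,6.15,-1.34,0,0,-0.47],[-4.9,6.15,-1.34,0,0,-0.47]],
  ],
)

```text
time: 24.45
position: [0.5774, -0.0038, 0.2721]
tool_rot: [0.686, 0.728, -0.0, -0.0]
ft_force: [0.7, -0.6, -0.6]
grip_width: 0.0177
grip_force: 35.0
```

```bash
python3 go.py .5785 -.0045 .07 .0595; python3 - <<'E'
from rig import *; from ov import *
camera("top");c=camera("scene"); t=camera("top"); np.savez("scene11.npz",**c); np.savez("top11.npz",**t)
o=get_obs(); z=o["position"][2]-.2185; x,y=o["position"][:2]; th=.0595
p0=(x-.012*np.cos(th),y-.012*np.sin(th),th); print("tool-implied centre",p0,"edge z",z)
B=box(-.064,.064,-.056,.056,z,z+.034)
print("scene",fit([c],B,p0,1),fit([c],B,p0,0)); print("top",fit([t],B,p0,1),fit([t],B,p0,0))
top=np.array([(-.064,-.056,z+.034),(.064,-.056,z+.034),(.064,.056,z+.034),(-.064,.056,z+.034)])
bot=np.array([(-.064,-.056,z),(.064,-.056,z),(.064,.056,z),(-.064,.056,z)])
T=np.array([(-.064,-.056,.018),(.064,-.056,.018),(.064,.056,.018),(-.064,.056,.018)])
it=[(top,p0,(0,255,0)),(bot,p0,(0,255,0)),(T,(.5665,-.0052,.0585),(0,0,255))]
cv2.imwrite("pics/t11.png",np.vstack([np.hstack([overlay(c,it,250,195,360,295,4),overlay(t,it,280,195,355,295,4)])]))
E
python3 go.py .5785 -.0045 .07 .0595
```

```text
t 24.45 tcp [ 0.5774 -0.0038  0.2721] th 0.0599 F [ 0.7 -0.6 -0.6] w 0.0177 gf 35.0
row [-0.019, 0.028, 0.502, -0.0004, -0.0002, 0.0004]
tool-implied centre (np.float64(0.5659257886196415), np.float64(-0.004798279796101538), 0.0595) edge z 0.054554362018651964
scene (array([ 0.5651, -0.0079,  0.0664]), np.float64(106.5)) (array([ 0.5654, -0.005 ,  0.0034]), np.float64(158.7))
top (array([ 0.5723, -0.0087, -0.0583]), np.float64(21.1)) (array([ 0.5873, -0.0055,  0.034 ]), np.float64(41.5))
t 24.6 tcp [ 0.5779 -0.0041  0.2731] th 0.0598 F [ 1.1  0.  -0.9] w 0.0178 gf 35.0
row [-0.011, 0.013, 0.526, 0.0023, 0.0006, 0.0003]
```

View pics/t11.png

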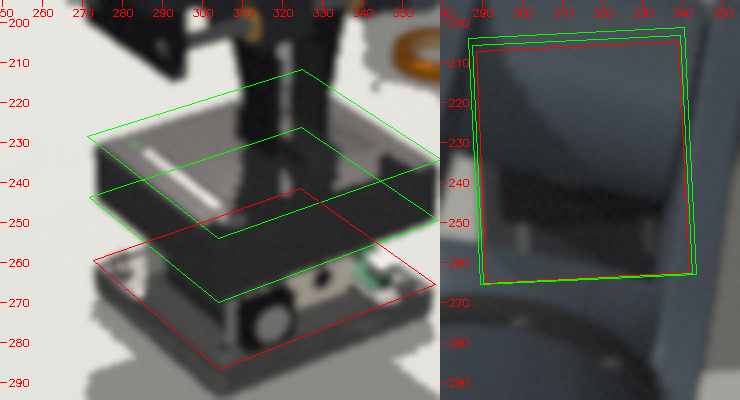

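The cover hangs level over the printer with its tear bar to the front-left. I'll measure the vertical silhouette edges of cover and tray at subpixel precision to get the y offset.

```bash
python3 - <<'E'
from h import *
c=load("scene11"); s=load("scene0")
def edge(c,P,p,lo,hi):
    # offset (px) of the actual vertical edge from the predicted one, for corner P over z lo..hi
    g=cv2.GaussianBlur(c["pixels"].astype(np.float32).mean(2),(0,0),.7); r=[]
    for z in np.linspace(lo,hi,8):
        u,v=proj(c,place(np.array([[P[0],P[1],z]]),p)[0]); uu=np.arange(-5,5.01,.1).astype(np.float32)
        a=cv2.remap(g,(u+uu)[None],np.full((1,len(uu)),v,np.float32),1)[0]; d=np.abs(np.gradient(a)); k=d.argmax(); r.append(uu[k])
    return np.round(r,1),np.median(r).round(2)
z=.2726-.2185; p=(.5661,-.0048,.0598); pr=(.5665,-.0052,.0585)
L,Rr=(-.064,.056),(.064,-.056)
print("cover L",edge(c,L,p,z+.006,z+.03)," R",edge(c,Rr,p,z+.006,z+.03))
print("tray L",edge(s,L,pr,.003,.016)," R",edge(s,Rr,pr,.003,.016))
print("tray now L",edge(c,L,pr,.003,.016)," R",edge(c,Rr,pr,.003,.016))
pc=(.4189,.278,-.41); 
for q in((0,0,0),(.001,0,0),(0,.001,0)):
    a=np.array(p)+q; print([proj(c,place(np.array([[*k,z+.02]]),a)[0]).round(2).tolist() for k in(L,Rr)])
E
```

```text
Traceback (most recent call last):
cv2.error: OpenCV(4.12.0) /io/opencv/modules/imgproc/src/imgwarp.cpp:1821: error: (-215:Assertion failed) ((map1.type() == CV_32FC2 || map1.type() == CV_16SC2) && map2.empty()) || (map1.type() == CV_32FC1 && map2.type() == CV_32FC1) in function 'remap'
```

```bash
python3 - <<'E'
from h import *
c=load("scene11"); s=load("scene0")
def edge(c,P,p,lo,hi):
    g=cv2.GaussianBlur(c["pixels"].astype(np.float32).mean(2),(0,0),.7); r=[]
    for z in np.linspace(lo,hi,8):
        u,v=proj(c,place(np.array([[P[0],P[1],z]]),p)[0]); uu=np.arange(-5,5.01,.1)
        a=cv2.remap(g,(u+uu)[None].astype(np.float32),np.full((1,len(uu)),v,np.float32),1)[0]; d=np.abs(np.gradient(a)); k=d.argmax(); r.append(uu[k])
    return np.round(r,1).tolist(),np.median(r).round(2)
z=.2726-.2185; p=(.5661,-.0048,.0598); pr=(.5665,-.0052,.0585)
L,Rr=(-.064,.056),(.064,-.056)
print("cover L",edge(c,L,p,z+.006,z+.03)," R",edge(c,Rr,p,z+.006,z+.03))
print("tray L",edge(s,L,pr,.003,.016)," R",edge(s,Rr,pr,.003,.016))
print("tray now L",edge(c,L,pr,.003,.016)," R",edge(c,Rr,pr,.003,.016))
for q in((0,0,0),(.001,0,0),(0,.001,0)):
    a=np.array(p)+q; print([proj(c,place(np.array([[*k,z+.02]]),a)[0]).round(2).tolist() for k in(L,Rr)])
E
```

```text
cover L ([1.4, 1.3, 2.0, 1.4, 1.7, 1.5, 1.9, 2.2], np.float64(1.6))  R ([-1.1, -1.2, -0.6, -1.3, -1.5, -0.3, -0.6, -1.8], np.float64(-1.15))
tray L ([0.7, 0.2, 0.6, 0.5, 0.5, -0.1, 0.3, 0.6], np.float64(0.5))  R ([-0.7, -0.6, -0.5, -0.8, -0.7, -0.6, -0.9, -0.9], np.float64(-0.7))
tray now L ([0.2, 0.2, 0.5, 0.5, 0.5, 0.3, 0.7, 0.6], np.float64(0.5))  R ([-0.7, -0.6, -0.5, -0.7, -0.6, -0.6, -0.9, -0.4], np.float64(-0.6))
[[271.68, 235.05], [359.71, 240.83]]
[[272.15, 234.92], [360.14, 240.69]]
[[271.45, 234.83], [359.4, 240.6]]
```

Emit:
move_arm(
  commands=[
    [[0.01,0.01,0.3,0,0,0],[0.01,0.01,0.5,0,0,0],[0.01,0.01,0.65,0,0,0],[0.01,0.01,0.7,0,0,0],[0.01,0.01,0.7,0,0,0]],
  ],
)

```text
time: 25.22
position: [0.5779, -0.0041, 0.2435]
tool_rot: [0.686, 0.728, -0.0, -0.0]
ft_force: [-0.2, -0.7, -1.3]
grip_width: 0.0179
grip_force: 35.0
```

```bash
python3 go.py .5783 -.0036 .0545 .0595
```

```text
t 25.23 tcp [ 0.5779 -0.0041  0.2435] th 0.0589 F [-0.2 -0.7 -1.3] w 0.0179 gf 35.0
row [0.013, 0.01, 0.175, -0.0004, -0.0001, -0.0006]
```

Emit:
move_arm(
  commands=[
    [[0.013,0.01,0,0,0,-0.001],[0.013,0.01,0.03,0,0,-0.001],[0.013,0.01,0.06,0,0,-0.001],[0.013,0.01,0.1,0,0,-0.001],[0.013,0.01,0.1,0,0,-0.001]],
  ],
)

```text
time: 25.85
position: [0.5782, -0.0036, 0.2396]
tool_rot: [0.686, 0.728, -0.0, -0.0]
ft_force: [-0.4, 0.8, -1.6]
grip_width: 0.0178
grip_force: 35.0
```

```bash
python3 go.py .5783 -.0036 .0545 .0595
```

```text
t 25.85 tcp [ 0.5782 -0.0036  0.2396] th 0.0599 F [-0.4  0.8 -1.6] w 0.0178 gf 35.0
row [-0.001, 0.002, 0.077, -0.0004, -0.0001, 0.0004]
```

Emit:
move_arm(
  commands=[
    [[0,0,0.03,0,0,0],[0,0,0.06,0,0,0],[0,0,0.08,0,0,0],[0,0,0.08,0,0,0]],
  ],
)

```text
time: 26.35
position: [0.5783, -0.0035, 0.2366]
tool_rot: [0.686, 0.728, -0.0, -0.0]
ft_force: [0.1, 0.8, -1.7]
grip_width: 0.0176
grip_force: 35.0
```

```bash
python3 go.py
```

```text
t 26.35 tcp [ 0.5783 -0.0035  0.2366] th 0.0601 F [ 0.1  0.8 -1.7] w 0.0176 gf 35.0
```

Emit:
move_arm(
  commands=[
    [[0,0,0.015,0,0,0],[0,0,0.015,0,0,0]],
  ],
)

```text
time: 26.6
position: [0.5782, -0.0035, 0.2365]
tool_rot: [0.686, 0.728, 0.0, 0.0]
ft_force: [-1.3, -0.3, 4.3]
grip_width: 0.0174
grip_force: 35.0
```

Emit:
move_arm(
  commands=[
    [[0,0,0,0,0,0],[0,0,0,0,0,0],[0,0,0,0,0,0],[0,0,0,0,0,0],[0,0,-0.5,0,0,0],[0,0,-1.5,0,0,0],[0,0,-3,0,0,0],[0,0,-3,0,0,0]],
  ],
  claw=0.2,
)

```text
time: 27.6
position: [0.5799, -0.0038, 0.3609]
tool_rot: [0.686, 0.728, 0.003, 0.005]
ft_force: [-0.2, 0.8, -0.9]
grip_width: 0.0345
grip_force: 0.0
```

Emit:
move_arm(
  commands=[
    [[5.5,0,0,0,0,0],[5.5,0,0,0,0,0],[5.5,0,0,0,0,0],[5.5,0,0,0,0,0],[5.5,0,0,0,0,0],[5.5,0,0,0,0,0]],
  ],
)

```text
time: 28.35
position: [0.5649, 0.2156, 0.355]
tool_rot: [0.686, 0.728, -0.001, -0.0]
ft_force: [0.5, -0.6, -0.6]
grip_width: 0.0349
grip_force: 0.0
```

```bash
python3 - <<'E'
from rig import *; from ov import *
camera("top");c=camera("scene"); t=camera("top")
B=box(-.064,.064,-.056,.056,0,.052); p0=(.5665,-.0052,.0585)
print("top",fit([t],B,p0,1),"scene",fit([c],B,p0,1))
W=cloud(t); P=W[200:270,286:345].reshape(-1,3); P=P[P[:,2]>.045]; D=P[:,:2]-p0[:2]
for nm,m in dict(front=D[:,0]<-.03,back=D[:,0]>.035,left=D[:,1]>.04,right=D[:,1]<-.04).items(): print(nm,m.sum(),np.median(P[m,2]).round(4))
Q=P[P[:,2]>.060]; print("bar",len(Q),np.median(Q,0).round(4))
cv2.imwrite("pics/t12.png",np.hstack([crop(c,255,210,350,300,4)[:360],crop(t,260,190,360,280,4)]))
E
python3 go.py
```

```text
top (array([ 0.5675, -0.0047,  0.0642]), np.float64(134.7)) scene (array([ 0.5659, -0.0069,  0.0576]), np.float64(147.2))
front 798 0.0526
back 688 0.0526
left 406 0.0523
right 450 0.0523
bar 254 [ 0.5788 -0.0065  0.0644]
t 28.5 tcp [0.5653 0.2147 0.3556] th 0.0582 F [-0.4  0.1  0.1] w 0.0349 gf 0.0
```

View pics/t12.png

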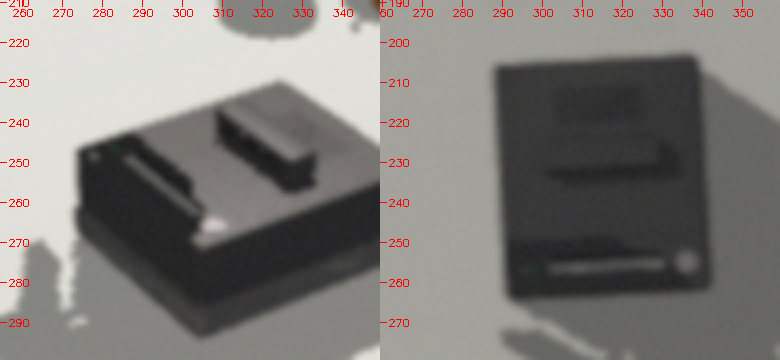

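The cover sits level, with all four sides at about 52.5 mm (52 expected). It is flush with the tray outline, with the tear bar to the front at (330,256) in the top view. The arm is clear, so I'm handing in.

```bash
python3 -c "
from rig import *
print(hand_in())"
```

```text
the job is handed in; nothing more can be done
None
```

I put the receipt printer back together and handed it in: head, platen, narrow roll and cover each looked seated in the images, but `hand_in()` returned no verdict.

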